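# Flip the hex key and tighten the rail clamp's screw with its long arm

## Task

The L-shaped hex key stands on its long arm in the screw of the rail clamp. Pull it out without turning the screw, flip it, ease its short arm fully home in the same socket without ramming it, and swing the long arm clockwise (seen from above) until the stiff screw comes up against its stop; pull it tight there with a firm, steady pull, but do not force the key. Leave the key seated in the screw, let go of it, and do not disturb the kitchen things round about.

Things in the scene. Friction and masses are not known exactly. Their poses are not given: they have to be found in the camera images.
- clamp: Grey cast rail clamp fixed to the counter; origin on the counter under the screw's axis, x away from the robot side. Block 105 x 66 mm, 36 mm high, on a foot 150 x 110 x 8 mm (centres 18 mm along +x); it grips a low steel tube along y, 28 mm thick, 270 mm long, axis at x 48 mm, 20 mm up. Only the screw head is higher than 40 mm
- socket (a point): Mouth of the hexagon socket in the steel cap screw (head 37 mm across), on its axis, 68 mm above the counter, z up. 18 mm across flats (the key: 17 mm, so about 0.11 rad of play each way), 26 mm deep, with a 45 degree lead-in 2.5 mm wide at the mouth. Two flats face +-y of this frame, the others every 60 degrees; the frame turns with the screw
- rim (a point): Point on the rim of the screw head, 17.5 mm from its axis along the socket's x axis; moves with the screw
- screw (a joint): Turn of the screw, rad, growing clockwise seen from above; 0 to 0.1 at the start, 1.3 at its solid stop; stays where it is left. At 120 mm from the axis on the long arm it takes 3 to 6 N to turn; at the stop a steady pull of 8 to 10 N there (about 1.1 N m) makes it tight; over 11 N overloads the key, which then rides over the corners of the socket
- key_bend (a point): Bend of the loose L-shaped hex key (dark steel, 17 mm across flats, 0.42 kg), where the axes of its arms cross. Key frame: -z along the long arm (150 mm to its end), +x along the short arm (60 mm to its end), two flats of each arm face +-y. At the start about 192 mm above the counter, 102 mm when the short arm is home in the socket
- key_long_mid (a point): Centre of the key's long arm, 75 mm from the bend. At the start the long arm stands in the socket, leaning a few degrees in its play
- key_long_tip (a point): End of the key's long arm; the last 3 mm are stepped down to 14 mm
- key_short_tip (a point): End of the key's short arm; the last 3 mm are stepped down to 14 mm
- kettle: Aluminium kettle, 180 mm wide, 200 mm high; origin under its centre. Bystander
- jebena: Clay coffee pot with a thin neck, 150 mm wide, 220 mm high; origin under its centre. Bystander
- cup_rack: Wooden rack with two upturned cups on pegs, 120 x 260 mm, 130 mm high; origin under its centre. Bystander
- cup: Loose small white cup, 70 mm wide, 55 mm high, upright beyond the clamp; origin under its centre. Bystander
- s_hook: Loose steel S-hook lying flat beside the clamp, 95 mm long, 8 mm thick; origin under its centre. Bystander
- spoon: Spoon lying flat beside the clamp, about 200 mm long; origin under its centre. Bystander

How it is judged:
By the outcome, as a careful person would: the job done as asked, in the order asked, and still so for the second after the job is handed in, with the robot touching nothing.
It also fails if it takes over 72 s, if anything falls off the work surface, if the arm or the gripper's body presses on something with over 40 N, if the wrist force passes 120 N, or if a joint passes its speed limit or range.

## Robot

A 6-joint arm with a two-finger parallel gripper is mounted at the origin on the work surface. World frame = base frame: x ahead of the robot, y to its left, z up, the work surface at z = 0. Lengths are in mm, angles in rad, forces in N, time in s.
With the tool pointing down it reaches from about 350 to 975 mm from the base axis. Payload 4.9 kg.
Tool frame: the origin (TCP) lies midway between the tips of the shut fingers; the grasp point (between the pads) lies arm.hold_point_z behind it (arm.hold_point_z is the distance from the TCP to the grasp point, in mm); z points along the fingers, y is the direction in which the jaws open and shut (so a half turn about z gives the same grasp; the last joint's range is limited). The gripper opens to 85 mm and grips with 20 to 120 N. Pads are 22 mm wide; open, the fingers measure 114 mm over their backs; the gripper's body (76 mm by 85 mm) begins 54 mm behind the grasp point. The pads swing forward as they close: fully open they stand 13 mm farther back than shut.
Start: joints at [1.131, 0.053, 1.613, -0, 1.476, -0.119], TCP at [197.068, 593.098, 231.304] pointing down, gripper open.
Joint ranges: [-3.01, 3.01], [-1.01, 2.22], [0.06, 2.58], [-1.02, 4.17], [0.09, 2.62], [-3.14, 3.14]. Speed limits (rad/s): [2.57, 2.57, 3.14, 3.14, 3.14, 3.14].

## Interface

Orientations are given as [roll, pitch, yaw] about the fixed x, y, z axes, in that order (R = Rz(yaw) Ry(pitch) Rx(roll)).
In Python, from rig import arm gives the robot as it stands. Calls block until the motion is done:
- arm.goto(position, orientation): joint-space move of the TCP to a pose.
- arm.line_to(position, attitude=None, vel=150, contact_N=None): straight line of the TCP; attitude=None keeps the orientation; vel is the mean speed in mm/s. With contact_N (N) it stops when the force on the tool has changed by that much, and returns True; else False.
- arm.move_joints(angles): joint-space move.
- arm.grip(opening, strength=None): finger opening in mm; strength is the grip in N (None keeps the last); returns when the fingers have stopped.
- arm.sleep(seconds).
- arm.inverse_kinematics(position, orientation): joint angles nearest the present ones, or None.
- arm.get_state(): the state.
- arm.camera(name): name is "scene" or "side" or "wrist"; returns the picture (400x640x3 uint8, red, green, blue); there is no depth.
- arm.get_calibration(name): a dict with "fov_y" (degrees; the focal length in pixels is half the picture's height over the tangent of half this angle, whatever the lens; pixels are square), "cx", "cy" (the principal point, pixels), "dist_coeffs" ([k1, k2, p1, p2, k3] as OpenCV has them; the pictures are not rectified), "xyz" and "rotation" of the camera in the world. Camera axes: x right, y down, z forward; pixel columns grow to the right and rows downward; lengths in mm; the calibration is good to about 2 mm. A picture is of the moment at which its call begins: read the wrist's pose just before it. get_calibration takes no time and is no camera call; for the wrist camera it gives the pose at the moment of the call.
A pose or a line that the arm cannot do raises arm.IKError and nothing moves.
- arm.finish_job(): hands the job in, once; it reports no verdict.
The state is a dict: "time": time; "joints": joint angles; "joint_vel": joint speeds; "effort": joint torques, N m; "position": TCP position; "eef_rot": TCP orientation; "ft_force": force on the tool from outside, world axes, zero at the start; "moment": the same for the moment, N m; "width": finger opening in mm.
Only numpy, scipy, OpenCV 4.12 (cv2) and the standard library are available. Lean on these libraries where they do the work, as an engineer would, in place of code of your own. Each camera call takes 0.05 s, during which the arm holds its last target. There are 200 camera calls.

## Working session

There is one attempt and no reset: what is moved stays moved. The work goes in short steps, each a Python script; the robot and the scene stay as the last script left them, time stands still between calls to the robot, and variables do not carry over. Pictures are saved under pics/ and viewed, about 8 in all and at most 12, crops included, and the job is handed in when it is done.

```bash
ls; mkdir -p pics; python3 - <<'E'
from rig import arm
import cv2,numpy as np
for n in ["scene","side","wrist"]:
    c=arm.get_calibration(n); print(n,{k:np.round(v,4).tolist() for k,v in c.items()})
    cv2.imwrite(f"pics/{n}0.png",arm.camera(n)[:,:,::-1])
print(arm.hold_point_z); s=arm.get_state(); print(s)
E
```

```text
pics
scene {'fov_y': 49.008, 'cx': 319.6946, 'cy': 199.3965, 'dist_coeffs': [-0.0231, 0.0, 0.0, 0.0, 0.0], 'xyz': [1184.8088, 470.7451, 1252.0613], 'rotation': [-2.5679, -0.0038, 2.261]}
side {'fov_y': 43.4803, 'cx': 322.5615, 'cy': 198.9008, 'dist_coeffs': [-0.1422, 0.0, 0.0, 0.0, 0.0], 'xyz': [480.7291, -810.7648, 1018.3576], 'rotation': [-2.386, 0.0209, -0.183]}
wrist {'fov_y': 70.9567, 'cx': 318.5932, 'cy': 199.0954, 'dist_coeffs': [-0.0066, 0.0, 0.0, 0.0, 0.0], 'xyz': [130.5225, 615.4514, 372.7133], 'rotation': [2.8649, 0.0022, 1.2491]}
18.700000000000003
{'time': 0.15, 'joints': array([ 1.13094978e+00,  5.32412004e-02,  1.61400795e+00, -8.85928626e-06,
        1.47601677e+00, -1.18991664e-01]), 'joint_vel': array([-0.00249537, -0.0017938 , -0.00352011, -0.00069797,  0.0004809 ,
       -0.00151943]), 'effort': array([ 6.65961034e-04, -3.94235301e+01, -3.70725095e+01, -2.85455951e-05,
        4.61808027e-03, -9.76920262e-06]), 'position': array([196.89211295, 592.6456123 , 230.30559302]), 'eef_rot': array([-3.13993017e+00, -1.89880231e-04,  2.82073846e+00]), 'ft_force': array([0.75920675, 0.08306148, 0.65557838]), 'moment': array([-0.04314572, -0.00104275, -0.0149659 ]), 'width': 85.38430705154899}
```

View pics/scene0.png

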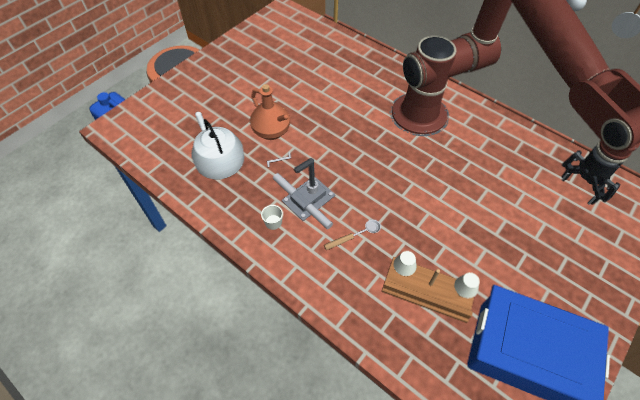

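View pics/side0.png

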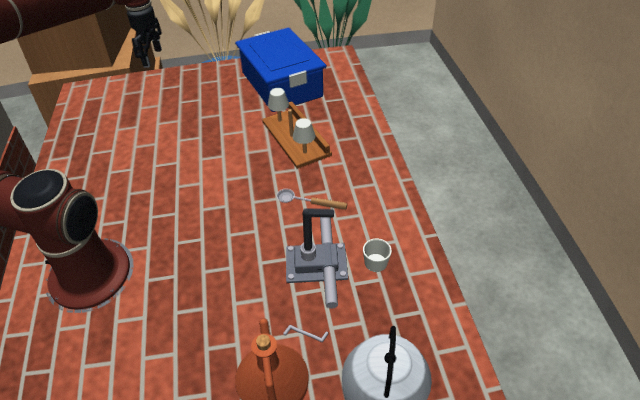

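```bash
cat > h.py <<'E'
import numpy as np,cv2
from scipy.spatial.transform import Rotation as Ro
from scipy.optimize import least_squares
def cam(c):
    f=200/np.tan(np.radians(c["fov_y"])/2)
    K=np.array([[f,0,c["cx"]],[0,f,c["cy"]],[0,0,1]]); return K,np.array(c["dist_coeffs"],float),Ro.from_euler("xyz",c["rotation"]).as_matrix(),np.array(c["xyz"],float)
def proj(c,P):
    K,d,R,t=cam(c); return cv2.projectPoints(np.asarray(P,float).reshape(-1,3),cv2.Rodrigues(R.T)[0],-R.T@t,K,d)[0].reshape(-1,2)
def ray(c,uv):
    K,d,R,t=cam(c); n=cv2.undistortPoints(np.array([[uv]],float),K,d).ravel(); v=R@np.array([*n,1]); return t,v/np.linalg.norm(v)
def onz(c,uv,z):
    t,v=ray(c,uv); return t+v*(z-t[2])/v[2]
def tri(obs):
    A=np.zeros((3,3));b=np.zeros(3)
    for c,uv in obs:
        t,v=ray(c,uv);M=np.eye(3)-np.outer(v,v);A+=M;b+=M@t
    p=np.linalg.solve(A,b); return p,[np.round(proj(c,p)[0]-uv,1) for c,uv in obs]
E
python3 - <<'E'
import cv2,numpy as np
a=cv2.imread("pics/scene0.png")[140:240,250:350]; b=cv2.imread("pics/side0.png")[200:300,270:370]
f=lambda i:cv2.resize(i,None,fx=4,fy=4,interpolation=cv2.INTER_CUBIC)
cv2.imwrite("pics/c1.png",np.hstack([f(a),f(b)]))
E
```

```text
(no output)
```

View pics/c1.png

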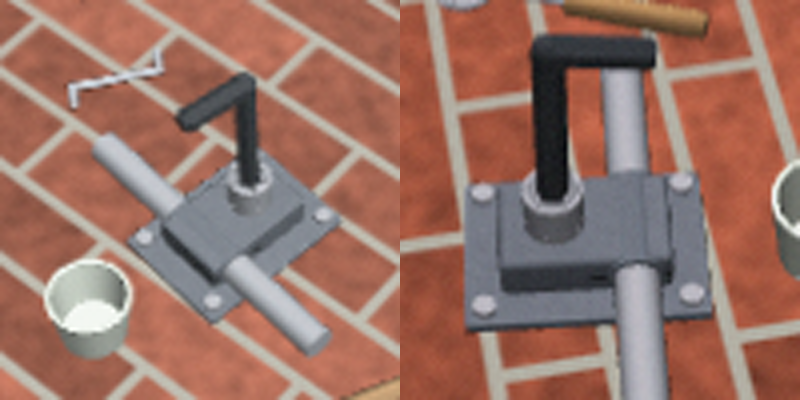

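```bash
python3 - <<'E'
from h import *
from rig import arm
S,D=arm.get_calibration("scene"),arm.get_calibration("side")
for n,a,b in [("bend",(311,161.2),(306.5,212.5)),("stip",(296.5,169.7),(333,213.3)),("socket",(312.5,185.5),(308,247.5))]:
    p,e=tri([(S,a),(D,b)]); print(n,p.round(1),e)
cl=np.array([[93,55,8],[93,-55,8],[-57,-55,8],[-57,55,8],[0,0,68]],float)
side=np.array([[348,279.5],[345,243.8],[287,245.8],[286.75,282.5],[308,247.5]])
sc=np.array([[303.25,220.5],[335,194.5],[315.5,177.5],[282.5,200],[312.5,185.5]])
def w(p,L): return L@Ro.from_euler("z",p[2]).as_matrix().T+[p[0],p[1],0]
for q in [(side,)]:
  for perm in [0,1,2,3]:
    s2=np.vstack([np.roll(side[:4],perm,0),side[4:]]) 
    best=None
    for pm in range(4):
      for fl in (1,-1):
        c2=np.vstack([np.roll(sc[:4][::fl],pm,0),sc[4:]])
        f=lambda p:np.r_[(proj(D,w(p,cl))-s2).ravel(),(proj(S,w(p,cl))-c2).ravel()]
        r=least_squares(f,[650,0,0]); 
        if best is None or r.cost<best.cost: best=r
    print(perm,best.x.round(3),best.cost.round(1),best.fun.round(1).tolist() if best.cost<60 else "")
    if best.cost>1000:
      print(onz(D,side[0],8),onz(D,side[1],8),onz(D,side[2],8),onz(S,sc[0],8))
for n,uv,c in [("cup",(377,265),D),("hook",(305,332),D),("spoon",(310,200),D),("spoonbowl",(286,196),D),("spoonend",(346,204),D),("jeb",(272,385),D),("hookA",(284,330),D),("hookB",(326,337),D),("rack",(297,150),D)]: print(n,onz(c,uv,0).round(0))
E
```

```text
bend [563.  -72.5 189.2] [array([-0.2,  0.1]), array([-0.2, -0.1])]
stip [618.1 -85.7 189.8] [array([-0.8,  0.4]), array([-1.2, -0.4])]
socket [561.2 -69.7  59.5] [array([-0.1,  0.1]), array([-0.2, -0.1])]
0 [ 5.62116e+02 -7.01650e+01 -1.39000e-01] 2613.5 
[ 644.73654114 -145.49026267    8.        ] [660.70449207 -37.17445826   8.        ] [514.29973922 -14.26710775   8.        ] [659.66391036 -26.50202681   8.        ]
1 [574.146 -84.629   1.383] 3919.0 
[ 644.73654114 -145.49026267    8.        ] [660.70449207 -37.17445826   8.        ] [514.29973922 -14.26710775   8.        ] [659.66391036 -26.50202681   8.        ]
2 [590.24  -74.033   3.001] 2741.2 
[ 644.73654114 -145.49026267    8.        ] [660.70449207 -37.17445826   8.        ] [514.29973922 -14.26710775   8.        ] [659.66391036 -26.50202681   8.        ]
3 [579.03  -56.366  -1.725] 3939.6 
[ 644.73654114 -145.49026267    8.        ] [660.70449207 -37.17445826   8.        ] [514.29973922 -14.26710775   8.        ] [659.66391036 -26.50202681   8.        ]
cup [ 726. -112.    0.]
hook [ 521. -260.    0.]
spoon [599. 140.   0.]
spoonbowl [536. 168.   0.]
spoonend [694. 105.   0.]
jeb [ 432. -371.    0.]
hookA [ 475. -246.    0.]
hookB [ 565. -282.    0.]
rack [595. 356.   0.]
```

```bash
python3 - <<'E'
from h import *
from rig import arm
S,D=arm.get_calibration("scene"),arm.get_calibration("side")
cl=np.array([[93,55,8],[93,-55,8],[-57,-55,8],[-57,55,8],[0,0,66]],float)
side=np.array([[345,243.8],[348,279.5],[286.75,282.5],[287,245.8],[308,247.3]])
sc=np.array([[303.25,220.5],[282.5,200],[315.5,177.5],[335,194.5],[312.5,185.4]])
def w(p,L): return L@Ro.from_euler("z",p[2]).as_matrix().T+[p[0],p[1],0]
for m in ((1,1),(1,0),(0,1)):
  f=lambda p:np.r_[m[0]*(proj(D,w(p,cl))-side).ravel(),m[1]*(proj(S,w(p,cl))-sc).ravel()]
  r=least_squares(f,[560,-70,-.14]); print(m,r.x.round(3),r.cost.round(1),r.fun.round(1).tolist())
E
```

```text
(1, 1) [ 5.61501e+02 -7.28600e+01 -1.45000e-01] 17.2 [-0.2, -1.7, -0.1, -1.7, -0.9, -2.0, -0.7, -1.1, -0.0, -0.5, -1.6, -0.5, -2.2, -1.0, -2.0, -2.5, 0.0, -0.1, -1.0, -1.4]
(1, 0) [ 5.61652e+02 -7.71940e+01 -1.46000e-01] 1.0 [0.3, -0.3, 0.3, -0.2, -0.6, -0.6, -0.4, 0.1, 0.3, 0.9, -0.0, -0.0, -0.0, -0.0, -0.0, -0.0, -0.0, -0.0, -0.0, -0.0]
(0, 1) [ 5.61884e+02 -6.66330e+01 -1.43000e-01] 3.6 [-0.0, -0.0, -0.0, -0.0, -0.0, -0.0, -0.0, -0.0, -0.0, -0.0, -0.2, 0.6, -0.9, 0.1, -0.8, -1.6, 1.4, 0.9, 0.4, -0.3]
```

```bash
cat >> h.py <<'E'
def ori(psi,tilt,flip=1):
    # tool z at azimuth psi, tilted down by tilt; tool y horizontal; flip=1: tool x (camera) up at tilt 0
    x=np.array([np.cos(psi),np.sin(psi),0]);u=np.array([0,0,1.]);per=np.array([-x[1],x[0],0])
    z=np.cos(tilt)*x-np.sin(tilt)*u; y=-flip*per
    return Ro.from_matrix(np.c_[np.cross(y,z),y,z])
def tcp(hold,R,hz=18.7): return np.asarray(hold,float)+hz*R.as_matrix()[:,2]
E
python3 - <<'E'
from h import *
from rig import arm
np.set_printoptions(precision=2,suppress=True)
k=np.array([562,-72,0])
for psi in (-.145,-.25):
 for fl in (1,-1):
  for t in (0,.3,.6,.9,1.2,1.571,1.9,2.2):
   R=ori(psi,t,fl); out=[]
   for h in (100,120,140,240):
    j=arm.inverse_kinematics(tcp([*k[:2],h],R),R.as_euler("xyz")); out.append(None if j is None else np.round(j,2).tolist())
   # same pose 100 back
   print(psi,fl,t,out[0],out[1] is not None,out[2] is not None,out[3])
E
```

```text
-0.145 1 0 [-0.36, 0.1, 2.46, 2.89, 1.0, -1.43] True True [-0.36, -0.46, 2.54, 2.72, 0.55, -1.21]
-0.145 1 0.3 [-0.35, -0.19, 2.49, 2.7, 0.47, -1.23] True True [-0.35, -0.62, 2.48, 1.51, 0.2, 0.0]
-0.145 1 0.6 [-0.33, -0.31, 2.42, 1.17, 0.17, 0.3] True True [-0.33, -0.6, 2.35, 0.35, 0.45, 1.15]
-0.145 1 0.9 [-0.3, -0.27, 2.28, 0.22, 0.48, 1.25] True True [-0.3, -0.47, 2.17, 0.14, 0.78, 1.35]
-0.145 1 1.2 [-0.28, -0.15, 2.1, 0.07, 0.82, 1.4] True True [-0.28, -0.31, 1.99, 0.06, 1.1, 1.42]
-0.145 1 1.571 [-0.26, 0.06, 1.87, -0.0, 1.21, 1.46] True True [-0.26, -0.08, 1.76, -0.0, 1.46, 1.46]
-0.145 1 1.9 [-0.24, 0.26, 1.67, -0.03, 1.54, 1.48] True True [-0.24, 0.13, 1.57, -0.03, 1.77, 1.47]
-0.145 1 2.2 [-0.23, 0.44, 1.5, -0.05, 1.82, 1.48] True True [-0.23, 0.31, 1.42, -0.06, 2.03, 1.47]
-0.145 -1 0 [-0.36, 0.1, 2.46, 2.89, 1.0, 1.71] True True [-0.36, -0.46, 2.54, 2.72, 0.55, 1.93]
-0.145 -1 0.3 [-0.35, -0.19, 2.49, 2.7, 0.47, 1.91] True True None
-0.145 -1 0.6 [-0.33, -0.31, 2.42, 1.17, 0.17, -2.84] True True [-0.33, -0.6, 2.35, 0.35, 0.45, -2.0]
-0.145 -1 0.9 [-0.3, -0.27, 2.28, 0.22
[... 1371 characters left out ...]
 -1 0.6 None True True [-0.26, -0.59, 2.34, 0.03, 0.42, -1.61]
-0.25 -1 0.9 [-0.26, -0.27, 2.28, 0.02, 0.46, -1.6] True True [-0.26, -0.47, 2.17, 0.01, 0.77, -1.59]
-0.25 -1 1.2 [-0.26, -0.15, 2.1, 0.01, 0.82, -1.58] True True [-0.26, -0.31, 1.99, 0.0, 1.09, -1.58]
-0.25 -1 1.571 [-0.26, 0.06, 1.87, -0.0, 1.21, -1.58] True True [-0.26, -0.08, 1.76, -0.0, 1.46, -1.58]
-0.25 -1 1.9 [-0.26, 0.26, 1.67, -0.0, 1.54, -1.58] True True [-0.26, 0.13, 1.57, -0.0, 1.77, -1.58]
-0.25 -1 2.2 [-0.26, 0.44, 1.5, -0.0, 1.83, -1.58] True True [-0.26, 0.31, 1.43, -0.0, 2.04, -1.58]<sys>:0: UserWarning: Gimbal lock detected. Setting third angle to zero since it is not possible to uniquely determine all angles.
```

```bash
python3 - <<'E'
from h import *
from rig import arm
np.set_printoptions(precision=2,suppress=True)
psi=-.2
for t in (.9,2.47):
  R=ori(psi,t)
  h=np.array([562,-72,144]) if t<1 else np.array([562-48*np.cos(psi),-72+48*np.sin(-psi),102])
  for b in (0,60,130):
    print(t,b,arm.inverse_kinematics(tcp(h,R)-b*(R.as_matrix()[:,2] if t<1 else np.array([0,0,-1])),R.as_euler("xyz")))
R=ori(psi,.9); p=tcp([562,-72,144],R)-130*R.as_matrix()[:,2]
arm.goto(p,R.as_euler("xyz")); arm.grip(45,20)
c=arm.get_calibration("wrist"); cv2.imwrite("pics/w1.png",arm.camera("wrist")[:,:,::-1])
s=arm.get_state(); print(s["time"],s["position"],p,s["ft_force"],s["width"])
print(proj(c,[[562,-72,192],[562,-72,68]]))
import pickle; pickle.dump(c,open("cw1.pkl","wb"))
E
```

```text
0.9 0 [-0.28 -0.35  2.26  0.1   0.57  1.43]
0.9 60 [-0.29 -0.55  2.3   0.09  0.72  1.43]
0.9 130 [-0.3  -0.76  2.33  0.08  0.9   1.44]
2.47 0 [-0.25  0.51  1.5  -0.04  2.03  1.52]
2.47 60 [-0.25  0.43  1.49 -0.04  2.12  1.52]
2.47 130 [-0.25  0.36  1.46 -0.05  2.22  1.51]
3.1917 [494.2  -58.21 231.17] [494.19 -58.26 231.18] [ 0.34 -0.2  -0.08] 44.974440991740686
[[319.31 170.98]
 [319.02 220.79]]
```

View pics/w1.png

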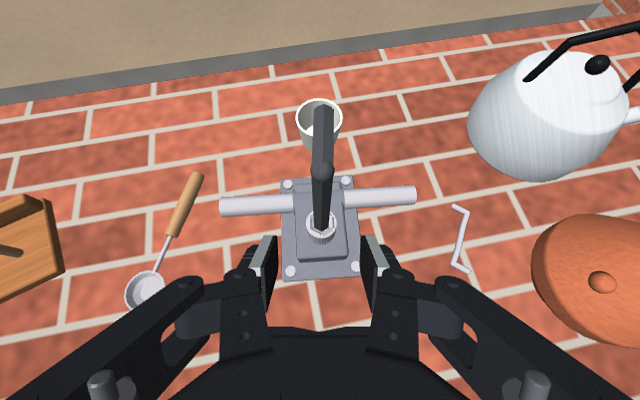

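```bash
python3 - <<'E'
import cv2
a=cv2.imread("pics/w1.png")[90:290,215:425]
cv2.imwrite("pics/w1c.png",cv2.resize(a,None,fx=3,fy=3,interpolation=cv2.INTER_CUBIC))
E
```

```text
(no output)
```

View pics/w1c.png

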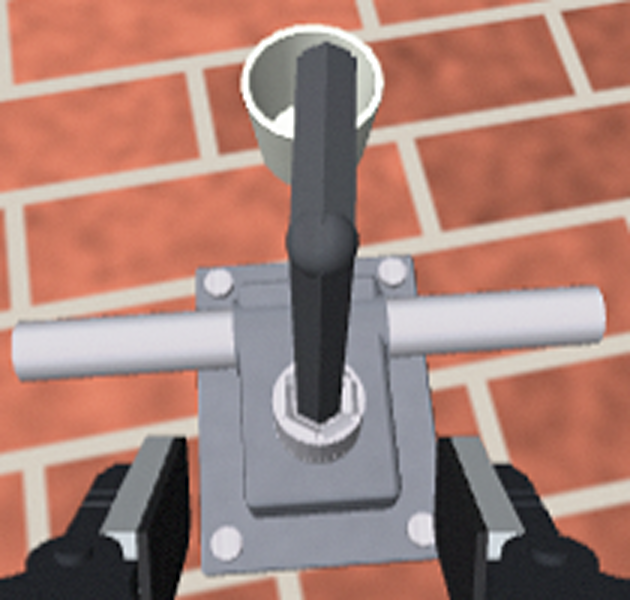

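```bash
python3 - <<'E'
from h import *
import pickle; W=pickle.load(open("cw1.pkl","rb"))
cl=np.array([[93,55,8],[93,-55,8],[-57,-55,8],[-57,55,8],[0,0,68]],float)
o=np.array([[281.7,180],[352.7,175.7],[361,275],[283,281.3],[321.3,224.3]])
def w(p,L): return L@Ro.from_euler("z",p[2]).as_matrix().T+[p[0],p[1],0]
r=least_squares(lambda p:(proj(W,w(p,cl))-o).ravel(),[560,-70,-.14]); print(r.x.round(3),r.fun.round(1))
print("socket",onz(W,o[4],68),"bend",onz(W,(322.3,170.7),192))
p=least_squares(lambda q:(proj(W,[[q[0],q[1],192],[q[0]+60*np.cos(q[2]),q[1]+60*np.sin(q[2]),192]])-[[322.3,170.7],[323.7,109]]).ravel(),[560,-70,-.2]); print(p.x,p.fun)
E
```

```text
[ 5.58361e+02 -7.32780e+01 -1.46000e-01] [-1.4 -1.5  0.4 -0.7  3.8  1.8 -2.3  0.3 -0.6 -0.8]
socket [557.19532414 -73.76972224  68.        ] bend [561.77455428 -74.34110671 192.        ]
[ 5.61925741e+02 -7.43758148e+01 -2.25899798e-01] [ 0.00393654 -0.17538479 -0.00438737  0.21468437]
```

```bash
python3 - <<'E'
from h import *
from rig import arm
np.set_printoptions(precision=2,suppress=True)
psi=-.226; R=ori(psi,.9); e=R.as_euler("xyz"); z=R.as_matrix()[:,2]
p=tcp([561,-74,144],R)
arm.line_to(p-100*z,e); arm.sleep(.2)
print(arm.get_state()["ft_force"])
print(arm.line_to(p,vel=100,contact_N=6)); arm.sleep(.2)
s=arm.get_state(); print(s["position"],p,s["ft_force"],s["moment"])
arm.grip(10,20); arm.sleep(.3)
s=arm.get_state(); print(s["time"],s["width"],s["position"],s["ft_force"],s["moment"])
cv2.imwrite("pics/w2.png",cv2.resize(arm.camera("wrist")[60:360,170:490,::-1],None,fx=1.5,fy=1.5))
c=arm.get_calibration("wrist");print(c)
E
```

```text
[ 0.58 -1.21  0.55]
False
[572.49 -76.65 130.11] [572.33 -76.6  129.35] [-0.6   0.44  0.4 ] [0.08 0.29 0.01]
5.75 16.594174252133115 [572.49 -76.76 129.65] [-1.29 -0.57  2.61] [-0.23  0.41 -0.16]
{'fov_y': 70.95671850823084, 'cx': 318.5931685044685, 'cy': 199.09536406413542, 'dist_coeffs': array([-0.01,  0.  ,  0.  ,  0.  ,  0.  ]), 'xyz': array([537.99, -68.15, 284.26]), 'rotation': array([-2.75, -0.  , -1.8 ])}
```

View pics/w2.png

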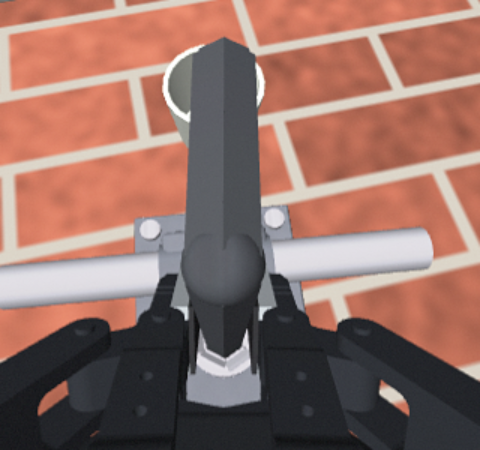

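```bash
python3 - <<'E'
from h import *
from rig import arm
np.set_printoptions(precision=2,suppress=True)
arm.grip(10,35)
p=arm.get_state()["position"].copy()
for dz in (10,20,30,45,120):
    arm.line_to(p+[0,0,dz],vel=40 if dz<50 else 100); s=arm.get_state(); print(dz,s["ft_force"],s["moment"],s["width"])
arm.grip(10,90)
s=arm.get_state(); print(s["time"],s["position"],s["eef_rot"],s["width"])
S,D=arm.camera("scene"),arm.camera("side")
f=lambda i:cv2.resize(i[:,:,::-1],None,fx=4,fy=4,interpolation=cv2.INTER_CUBIC)
cv2.imwrite("pics/c2.png",np.hstack([f(S[110:220,260:360]),f(D[160:270,270:370])]))
E
```

```text
10 [-1.92 -0.18 -3.1 ] [ 0.02  0.93 -0.08] 16.198396773360617
20 [-0.96 -0.02 -3.7 ] [0.23 0.78 0.03] 16.31517374549545
30 [ 0.56 -0.57 -4.68] [ 0.13  0.73 -0.02] 16.49208179332579
45 [-0.68 -1.44 -5.97] [0.15 0.78 0.01] 16.230235105830122
120 [ 0.35 -0.9  -4.84] [ 0.19  0.74 -0.  ] 16.25396945719648
8.8667 [572.12 -76.61 248.41] [-3.14 -0.67 -0.23] 15.841813956256463
```

View pics/c2.png

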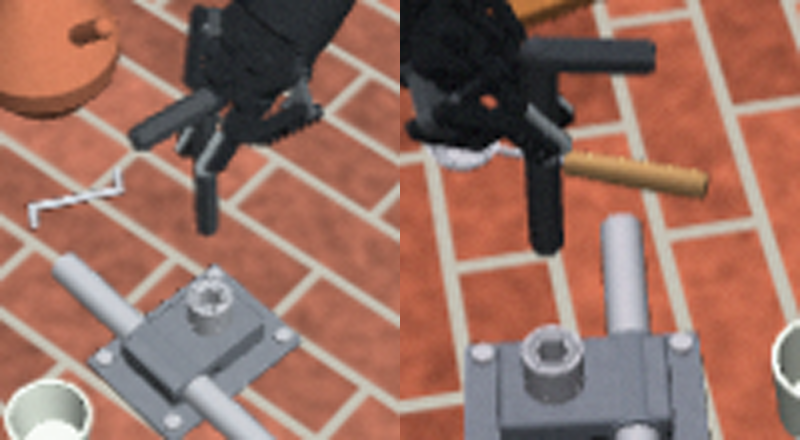

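```bash
cat > m.py <<'E'
from h import *
from rig import arm
np.set_printoptions(precision=2,suppress=True)
S,D=arm.get_calibration("scene"),arm.get_calibration("side")
so=[(S,(312.75,184.25)),(D,(308,247.5))]
print("sock",tri(so),[onz(c,u,68) for c,u in so])
lt=tri([(S,(311.5,167.5)),(D,(306.5,222))]); st=tri([(S,(294.25,144.5)),(D,(333,174.5))]); print(lt,st)
# fit key: hold point H, in-plane: bend pos (a fwd,b up), tilt dl ; plus per-camera bias via socket? 
psi=-.226; x=np.array([np.cos(psi),np.sin(psi),0]); u=np.array([0,0,1.]); H=arm.get_state()["position"]-18.7*ori(psi,.9).as_matrix()[:,2]
print("H",H)
def key(q):
    sx=np.cos(q[2])*x-np.sin(q[2])*u; lx=-np.sin(q[2])*x-np.cos(q[2])*u
    b=H+q[0]*x+q[1]*u+q[3]*np.cross(u,x); return [b+150*lx,b+60*sx]
f=lambda q:np.r_[(proj(S,key(q))-[[311.5,167.5],[294.25,144.5]]).ravel(),(proj(D,key(q))-[[306.5,222],[333,174.5]]).ravel()]
r=least_squares(f,[0,48,0,0]); print(r.x,r.fun.round(1))
E
python3 m.py
```

```text
sock (array([559.86, -71.25,  62.67]), [array([-0.5,  0.3]), array([-0.7, -0.3])]) [array([560.78, -68.24,  68.  ]), array([561.  , -76.56,  68.  ])]
(array([561.67, -72.02, 156.51]), [array([-0.1,  0.1]), array([-0.2, -0.1])]) (array([619.38, -85.84, 308.43]), [array([-0.7,  0.4]), array([-1. , -0.4])])
H [560.98 -74.07 263.6 ]
[ 0.03 43.82 -0.    1.75] [-0.3 -0.1 -0.8  0.7 -0.1 -0.2 -0.8 -0.2]
```

```bash
cat > flip.py <<'E'
from h import *
from rig import arm
np.set_printoptions(precision=2,suppress=True)
psi=-.2; x=np.array([np.cos(psi),np.sin(psi),0]); sock=np.array([559,-73.3,0])
A=np.array([561,-74,264.]); B=sock-48*x+[0,0,150]; T=.9+np.pi/2
plan=[]
for k in np.linspace(.125,1,8):
    R=ori(-.226+.026*k,.9+k*np.pi/2); plan.append((tcp(A*(1-k)+(B+[0,0,90])*k,R),R.as_euler("xyz")))
js=[arm.inverse_kinematics(*q) for q in plan]; print(np.array(js))
for q in plan: arm.line_to(*q,vel=60)
R=ori(psi,T); arm.line_to(tcp(B,R),vel=80); arm.sleep(.3)
s=arm.get_state(); print(s["time"],s["position"],tcp(B,R),s["ft_force"],s["moment"],s["width"])
S,D=arm.camera("scene"),arm.camera("side")
f=lambda i:cv2.resize(i[:,:,::-1],None,fx=4,fy=4,interpolation=cv2.INTER_CUBIC)
cv2.imwrite("pics/c3.png",np.hstack([f(S[130:230,260:360]),f(D[190:290,260:360])]))
E
python3 flip.py
```

```text
[[-0.27 -0.4   2.04  0.03  1.03  1.51]
 [-0.27 -0.3   1.94  0.01  1.23  1.52]
 [-0.27 -0.19  1.84  0.    1.41  1.52]
 [-0.26 -0.08  1.74 -0.01  1.59  1.52]
 [-0.26  0.04  1.65 -0.02  1.76  1.52]
 [-0.26  0.15  1.58 -0.03  1.93  1.52]
 [-0.25  0.25  1.51 -0.04  2.08  1.52]
 [-0.25  0.35  1.46 -0.05  2.23  1.51]]
13.3417 [497.71 -60.89 138.64] [497.6  -60.85 138.38] [-0.17  0.3  -4.06] [-0.18 -0.92 -0.01] 15.86239934257204
```

View pics/c3.png

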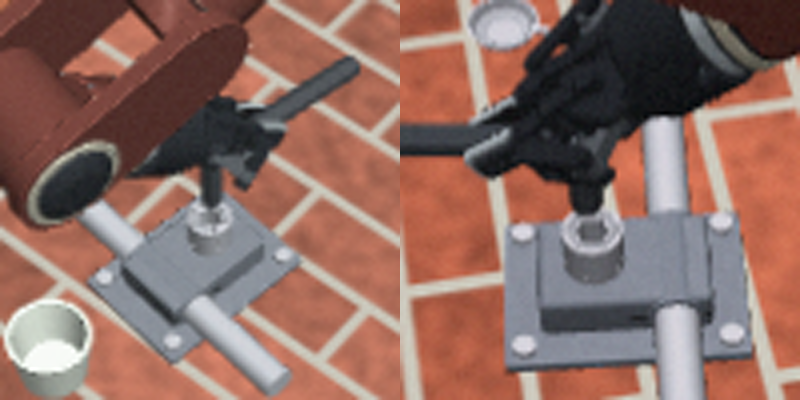

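```bash
python3 - <<'E'
from h import *
from rig import arm
np.set_printoptions(precision=2,suppress=True)
S,D=arm.get_calibration("scene"),arm.get_calibration("side")
a,_=tri([(S,(312.75,180.75)),(D,(306.5,242.25))]); b,_=tri([(S,(312.75,184.25)),(D,(308,247.5))]); print(a,b,a-b)
p=np.array([559,-73.3,68.]); print(proj(S,p+[0,0,22])-proj(S,p),proj(D,p+[0,0,22])-proj(D,p), "obs",(0,-3.5),(-1.5,-5.25))
E
```

```text
[558.3  -70.9   82.25] [559.86 -71.25  62.67] [-1.55  0.35 19.58]
[[-0.07 -3.89]] [[-0.41 -5.73]] obs (0, -3.5) (-1.5, -5.25)
```

```bash
python3 - <<'E'
from h import *
from rig import arm
np.set_printoptions(precision=2,suppress=True)
D=arm.get_calibration("side");S=arm.get_calibration("scene")
psi=-.2;x=np.array([np.cos(psi),np.sin(psi),0]);u=np.array([0,0,1.])
for d in (-.05,0,.05):
  l=-(np.cos(d)*x)+np.sin(d)*u; b=np.array([559,-73.3,150]); print(d,proj(D,[b+70*l,b+150*l]),proj(S,[b+80*l,b+150*l]))
im=arm.camera("side"); c=im[205:245,215:300,::-1]; s=arm.camera("scene")[135:175,310:360,::-1]
cv2.imwrite("pics/c4.png",np.vstack([cv2.resize(c,(765,360),interpolation=cv2.INTER_CUBIC),np.hstack([cv2.resize(s,(300,240),interpolation=cv2.INTER_CUBIC),np.zeros((240,465,3),np.uint8)])]))
E
```

```text
-0.05 [[274.91 225.37]
 [240.57 226.44]] [[331.18 156.33]
 [347.58 146.46]]
0 [[274.73 224.38]
 [240.03 224.33]] [[331.23 155.53]
 [347.75 144.95]]
0.05 [[274.63 223.38]
 [239.64 222.2 ]] [[331.24 154.76]
 [347.84 143.48]]
```

View pics/c4.png

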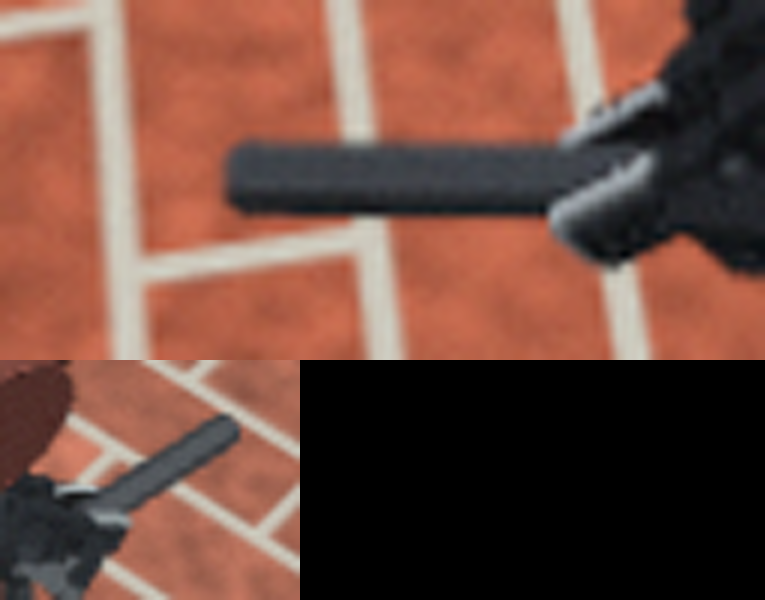

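```bash
cat > ins.py <<'E'
from h import *
from rig import arm
np.set_printoptions(precision=2,suppress=True)
psi=-.2; x=np.array([np.cos(psi),np.sin(psi),0]); T=.9+np.pi/2-.013; R=ori(psi,T); e=R.as_euler("xyz")
def pose(off,bz): return tcp(np.array([559.5+off[0],-73.3+off[1],bz])-48*x,R)
if __name__=="__main__":
    arm.line_to(pose((0,0),134),e,vel=40); arm.sleep(.2); f0=arm.get_state()["ft_force"]; off=np.zeros(2)
    for bz in (128,124,120,116,112,108,104,102):
        hit=arm.line_to(pose(off,bz),e,vel=25,contact_N=8); arm.sleep(.1)
        s=arm.get_state(); d=s["ft_force"]-f0; print(bz,hit,s["position"]-pose(off,bz),d,s["moment"])
        if d[2]>6: break
        lat=d[:2]; off=off+np.clip(lat*.12,-.8,.8)*(np.abs(lat)>1.5)
    print(off,arm.get_state()["time"])
E
python3 ins.py
```

```text
128 False [-0.01  0.01 -0.01] [ 0.73 -0.36 -0.7 ] [-0.17 -0.87 -0.04]
124 False [-0.05  0.03 -0.05] [0.91 0.16 0.21] [-0.11 -0.88  0.01]
120 True [ 0.17 -0.4   0.8 ] [ 5.16 -2.58 -0.81] [-0.57 -1.64  0.15]
116 False [-0.06 -0.06 -0.59] [ 4.01 -1.45 -3.31] [-0.52 -1.48  0.16]
112 False [-0.27 -0.01 -0.27] [ 1.07 -1.36 -2.35] [-0.51 -1.08  0.13]
108 False [-0.2   0.   -0.29] [ 0.52 -2.84 -2.55] [-0.53 -0.98  0.17]
104 False [-0.15  0.2  -0.21] [ 0.66 -0.52 -2.05] [-0.28 -0.91  0.06]
102 False [-0.09  0.13  1.27] [-3.2   0.86  8.71] [ 0.12  0.45 -0.03]
[ 1.1  -0.65] 17.5417
```

```bash
python3 - <<'E'
from h import *
from rig import arm
np.set_printoptions(precision=2,suppress=True)
psi=-.2; x=np.array([np.cos(psi),np.sin(psi),0]); T=.9+np.pi/2-.013; R=ori(psi,T); z=R.as_matrix()[:,2]
p=arm.get_state()["position"]
print("hold z",p[2]-18.7*z[2]); arm.grip(45,20); arm.sleep(.2); print(arm.get_state()["ft_force"])
arm.line_to(p-90*z,vel=150); arm.line_to(p-90*z+[0,0,60],vel=200)
R2=ori(psi,np.pi/2,-1); e2=R2.as_euler("xyz"); so=np.array([560.2,-73.8,0]); H=so-120*x+[0,0,102]
print(arm.inverse_kinematics(tcp(H,R2),e2))
arm.goto(tcp(H+[0,0,110],R2),e2); s=arm.get_state(); print(s["time"],s["joints"],s["ft_force"])
import pickle; pickle.dump(arm.get_calibration("wrist"),open("cw2.pkl","wb"))
W,D,S=arm.camera("wrist"),arm.camera("side"),arm.camera("scene")
f=lambda i:cv2.resize(i[:,:,::-1],(400,400),interpolation=cv2.INTER_CUBIC)
cv2.imwrite("pics/c5.png",np.hstack([f(D[200:300,240:340]),f(S[130:230,270:370])])); cv2.imwrite("pics/w5.png",W[:,:,::-1])
E
```

```text
hold z 103.26508854121263
[-0.86 -0.13  0.32]
[-0.28 -0.25  2.15  0.    1.24 -1.65]
22.0083 [-0.28 -0.38  2.06 -0.    1.46 -1.65] [ 0.07 -0.01  0.4 ]
```

View pics/c5.png

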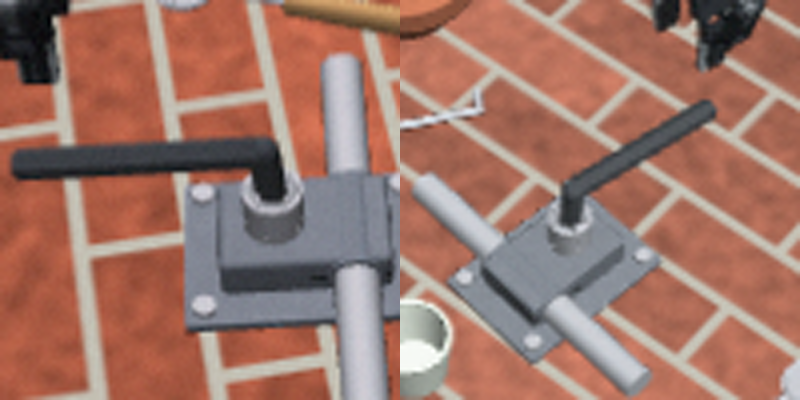

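```bash
python3 - <<'E'
from h import *
from rig import arm
np.set_printoptions(precision=3,suppress=True)
S,D=arm.get_calibration("scene"),arm.get_calibration("side")
t,e1=tri([(S,(347.5,156.75)),(D,(243.75,241.25))]); b,e2=tri([(S,(312,176.75)),(D,(307,238.25))]); v=b-t
print(t,b,e1,e2,np.linalg.norm(v),"psi",np.arctan2(v[1],v[0]),"droop",np.arcsin(v[2]/np.linalg.norm(v)))
E
```

```text
[410.906 -42.213  87.342] [559.037 -74.182 101.716] [array([-0.3,  0.2]), array([-0.5, -0.2])] [array([-0.4,  0.2]), array([-0.6, -0.2])] 152.22166761520097 psi -0.21255544436605056 droop 0.09456501240000946
```

View pics/w5.png

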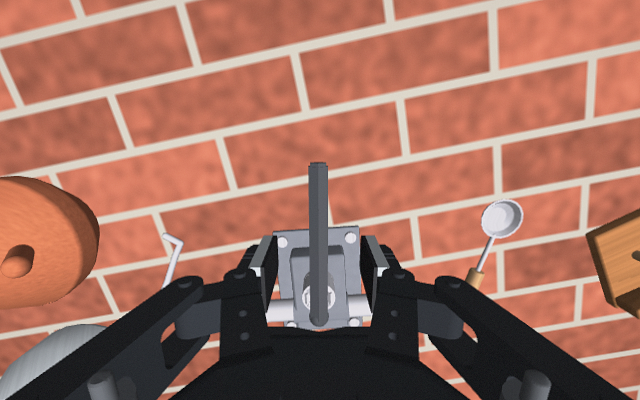

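```bash
python3 - <<'E'
from h import *
from rig import arm
np.set_printoptions(precision=2,suppress=True)
psi=-.2; R2=ori(psi,np.pi/2,-1); e2=R2.as_euler("xyz"); b=np.array([560,-74,0])
arm.grip(0,30); arm.line_to(b+[0,0,212],e2,vel=250); arm.line_to(b+[0,0,125],vel=150); arm.sleep(.2)
f0=arm.get_state()["ft_force"]
for z in range(122,104,-2):
    h=arm.line_to(b+[0,0,z],vel=20,contact_N=6); s=arm.get_state()
    if h or s["ft_force"][2]-f0[2]>5: break
arm.sleep(.2); s=arm.get_state(); print(z,s["position"],s["ft_force"]-f0)
arm.line_to(s["position"]-[0,0,1],vel=10); arm.sleep(.3); s=arm.get_state(); print(s["position"],s["ft_force"]-f0)
arm.line_to(b+[0,0,180],vel=200); print(arm.get_state()["time"])
E
```

```text
108 [561.   -74.39 110.87] [-5.09  1.46 10.45]
[561.09 -74.46 111.03] [-4.06  1.09  6.15]
27.6417
```

```bash
cat > sw.py <<'E'
from h import *
from rig import arm
np.set_printoptions(precision=2,suppress=True)
so=np.array([560.2,-73.8,96.]); r=120.
def xv(p): return np.array([np.cos(p),np.sin(p),0])
def q(p,dr=0,dz=0):
    R=ori(p,np.pi/2,-1); return tcp(so-(r+dr)*xv(p)+[0,0,dz],R),R.as_euler("xyz")
def ft(n=5):
    F=[];M=[]
    for _ in range(n):
        s=arm.get_state();F.append(s["ft_force"]);M.append(s["moment"]);arm.sleep(.02)
    return np.mean(F,0),np.mean(M,0)
def load(p,f0,m0,n=3):
    # resisting: clockwise swing => tool moves along t; reaction along -t
    F,M=ft(n);F=F-f0;M=M-m0;x=xv(p);t=np.array([np.sin(p)*1,-np.cos(p),0])
    # hold = so - r x ; d(hold)/d(-psi)= r*dx/dpsi -> r*(-sin,cos)
    t=np.array([-np.sin(p),np.cos(p),0])
    return -F@t, F@x, F[2], M[2]
E
cat > go.py <<'E'
from sw import *
import pickle
p=-.2
arm.grip(45,20)
a,e=q(p,dz=80); arm.line_to(a,e,vel=250); a,e=q(p,dz=10); arm.line_to(a,e,vel=150); arm.sleep(.2)
f0,m0=ft(8); pickle.dump((f0,m0),open("f0.pkl","wb"))
print(arm.line_to(q(p)[0],vel=60,contact_N=8))
arm.grip(10,25); arm.sleep(.2); print("grip",arm.get_state()["width"],load(p,f0,m0))
dr=0
for i in range(34):
    p-=.03; a,e=q(p,dr); h=arm.line_to(a,e,vel=40,contact_N=9)
    L=load(p,f0,m0,2); dr+=np.clip(-L[1]*.03,-.3,.3)
    if i%3==0 or h: print(round(p,3),h,np.array(L),round(dr,2))
    if h or L[0]>7.2: break
print(p,arm.get_state()["time"]); pickle.dump((p,dr),open("p.pkl","wb"))
E
python3 go.py
```

```text
False
grip 16.137490706567263 (np.float64(1.0905550831064226), np.float64(-1.4567540770478937), np.float64(-0.034381102421631005), np.float64(-0.04810379068463719))
-0.23 False [ 1.91 -1.63  0.42 -0.03] 0.05
-0.32 False [ 4.8   0.01  2.39 -0.02] 0.16
-0.41 False [ 4.78  0.62  2.08 -0.08] 0.17
-0.5 False [ 5.42  1.05  1.56 -0.05] 0.06
-0.59 False [ 5.03  1.32  1.84 -0.08] -0.08
-0.68 False [ 4.89  1.22  2.52 -0.1 ] -0.19
-0.77 False [ 4.8   0.5   3.09 -0.04] -0.31
-0.86 False [ 4.51 -0.7   2.77 -0.03] -0.27
-0.95 False [ 4.23 -0.75  3.27 -0.02] -0.2
-1.04 False [ 5.18  0.24  2.97 -0.05] -0.17
-1.13 False [ 4.59 -0.14  2.86 -0.02] -0.17
-1.22 False [4.59 0.75 2.56 0.01] -0.22
-1.2200000000000009 40.2917
```

```bash
cat > fine.py <<'E'
from sw import *
import pickle
f0,m0=pickle.load(open("f0.pkl","rb")); p,dr=pickle.load(open("p.pkl","rb"))
t0=arm.get_state()["time"]; n=0; pull=None
while arm.get_state()["time"]-t0<16:
    st=.02 if p>-1.36 else .006
    if pull is not None and pull>6.3: st=.002
    p-=st; a,e=q(p,dr); h=arm.line_to(a,e,vel=25,contact_N=4)
    L=load(p,f0,m0,2); pull=L[0]; n+=1
    if n%5==0 or pull>6.3: print(round(p,3),h,np.array(L))
    if pull>8.6: break
pickle.dump((p,dr),open("p.pkl","wb"))
for _ in range(3): arm.sleep(.3); print(np.array(load(p,f0,m0,5)))
print(p,arm.get_state()["time"])
E
python3 fine.py
```

```text
-1.32 False [4.72 0.33 2.15 0.04]
-1.378 False [4.64 0.77 2.44 0.05]
-1.408 False [4.79 0.01 2.36 0.02]
-1.438 False [4.78 0.01 3.04 0.04]
-1.468 False [ 5.46 -0.21  2.83  0.01]
-1.498 False [ 3.95 -0.12  2.64  0.02]
-1.528 False [ 4.86 -0.42  2.46  0.05]
-1.558 False [ 4.79 -0.21  2.9   0.05]
-1.588 False [5.03 0.02 2.94 0.06]
-1.618 False [ 6.43 -0.46  3.1   0.2 ]
-1.62 False [ 7.05 -0.07  4.33  0.2 ]
-1.622 False [ 6.6  -0.05  3.33  0.16]
-1.624 False [ 6.73 -0.37  3.92  0.19]
-1.626 False [6.72 0.39 3.82 0.22]
-1.628 False [ 6.66 -0.62  3.73  0.25]
-1.63 False [ 6.79 -0.41  4.01  0.21]
-1.632 False [ 6.65 -0.22  3.97  0.25]
[6.66 0.17 3.81 0.22]
[ 6.27 -0.21  3.98  0.2 ]
[6.41 0.1  3.99 0.22]
-1.6320000000000012 57.5917
```

```bash
cat > push.py <<'E'
from sw import *
import pickle
f0,m0=pickle.load(open("f0.pkl","rb")); p,dr=pickle.load(open("p.pkl","rb"))
s=arm.get_state(); a,e=q(p,dr); t=np.array([-np.sin(p),np.cos(p),0])*-1
t=-np.array([-np.sin(p),np.cos(p),0]) if False else np.array([-np.sin(p),np.cos(p),0])
print("err tang/rad",(s["position"]-a)@t,(s["position"]-a)@xv(p),"eul",s["eef_rot"]-e,"w",s["width"])
t0=s["time"];k=0
while arm.get_state()["time"]-t0<3.5:
    k+=.4; arm.line_to(a+k*t,vel=20,contact_N=4); L=load(p,f0,m0,2); tau=L[0]*.12+L[3]
    print(round(k,1),np.array(L),round(tau,3),round(arm.get_state()["time"],2))
    if tau>1.07 or L[0]>8.7: break
pickle.dump(k,open("k.pkl","wb"))
E
python3 push.py
```

```text
err tang/rad -0.5598456531319527 -0.06412975403829037 eul [-6.28  0.    0.  ] w 16.077515828441012
0.4 [7.71 0.07 3.97 0.16] 1.087 57.88
```

```bash
python3 - <<'E'
from sw import *
import pickle
f0,m0=pickle.load(open("f0.pkl","rb")); p,dr=pickle.load(open("p.pkl","rb")); k=pickle.load(open("k.pkl","rb"))
a,e=q(p,dr); t=np.array([-np.sin(p),np.cos(p),0])
T0=arm.get_state()["time"]
while arm.get_state()["time"]-T0<4:
    L=load(p,f0,m0,6); tau=L[0]*.12+L[3]; print(np.array(L),round(tau,3),round(arm.get_state()["time"],2))
    if L[0]<8.2 and tau<1.12: k+=.15 if L[0]>7.6 else .3; arm.line_to(a+k*t,vel=20)
    elif tau>1.2: k-=.1; arm.line_to(a+k*t,vel=20)
    else: arm.sleep(.2)
pickle.dump(k,open("k.pkl","wb")); print(k)
E
```

```text
[ 7.67 -0.3   3.84  0.18] 1.101 57.98
[ 7.53 -0.02  4.48  0.18] 1.086 58.33
[ 7.55 -0.23  4.23  0.13] 1.032 58.67
[ 8.35 -0.31  4.26  0.06] 1.062 59.02
[ 8.07 -0.91  4.64  0.06] 1.031 59.33
[ 8.63 -0.39  4.67  0.06] 1.094 59.67
[ 8.52 -0.3   4.62  0.04] 1.063 59.98
[8.5  0.05 4.23 0.06] 1.076 60.27
[ 8.43 -0.25  4.62  0.06] 1.071 60.58
[8.45 0.16 4.56 0.07] 1.079 60.88
[ 8.91 -0.02  4.71  0.05] 1.116 61.17
[8.54 0.01 4.72 0.06] 1.08 61.48
[ 8.56 -0.04  4.55  0.07] 1.101 61.77
1.3
```

```bash
python3 - <<'E'
from sw import *
import pickle
p,dr=pickle.load(open("p.pkl","rb")); k=pickle.load(open("k.pkl","rb"))
a,e=q(p,dr); t=np.array([-np.sin(p),np.cos(p),0])
arm.line_to(a+(k-1.3)*t,vel=20); arm.grip(40,20)
P=arm.get_state()["position"]; arm.line_to(P+[0,0,90],vel=120); arm.sleep(.2)
s=arm.get_state(); print(s["time"],s["ft_force"],s["width"])
D,S=arm.camera("side"),arm.camera("scene")
f=lambda i:cv2.resize(i[:,:,::-1],(400,400),interpolation=cv2.INTER_CUBIC)
cv2.imwrite("pics/c6.png",np.hstack([f(D[180:280,250:350]),f(S[130:230,260:360])]))
E
```

```text
63.675 [-0.21  0.27 -0.13] 40.07825497275894
```

View pics/c6.png

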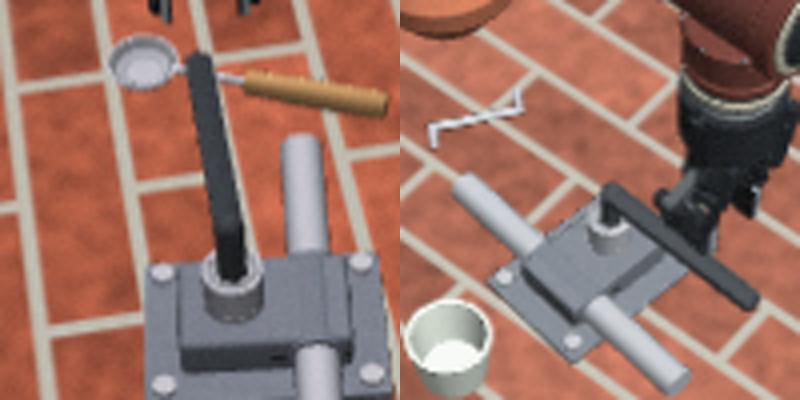

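```bash
python3 -c "
from rig import arm
print(arm.finish_job(), arm.get_state()['time'])"
```

```text
the job is handed in; nothing more can be done
the job is handed in; nothing more can be done
```

I pulled the key out of the socket and flipped it. Its short arm then went fully home, I swung the screw clockwise to its stop and pulled it tight. I let go and handed the job in at about 64 s of the 72 s allowed.

- **Pulling out:** I gripped with 20–35 N, and the side force and twist stayed small throughout. I did not measure the screw's angle directly, so that it stayed put is inferred from those readings.
- **Seating:** The short arm met the bottom with about 9 N. A light press on top of the bend met it at 111 mm, which fits a bend height of 102 mm. I pressed once and saw about 10 N there.
- **Swing:** The screw turned with a steady pull of about 4.8 N, and the stop came at a key angle of −1.61 rad. I had expected about −1.55 rad.
- **Tightening:** At the stop, one reading of force plus twist came to about 1.1 N m while the direct pull was still under 8 N. I then raised the pull to about 8.5 N (highest reading 8.9 N) and held it for more than 2 s, about 1.08 N m.
- **Last picture:** The key was in the socket at the same height as before the swing, with its long arm drooping a little as it did then. The gripper was clear of it with about zero force. The spoon, S-hook and cup looked undisturbed; the kettle, coffee pot and cup rack were mostly or wholly out of that view.

One check disagreed: heights worked out from the scene and side cameras came out about 5 mm low near the clamp. I relied on relative positions and touch there instead.

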